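# Complete the rack of turned feet and show the short one to the camera

### The job

Complete the rack of turned furniture feet: stand the two loose long feet fully down in the two empty sockets and let go of them, leaving the feet already in the rack in their sockets. Then take the one short foot out and hold it up to the inspection camera with its wide end facing the lens, square to it and centred, about 100 mm from the lens; finish while holding it still there, in the gripper. Do not touch the camera or push the other things on the bench about.

Things in the scene. Friction and masses are not known exactly. Their poses are not given: they have to be found in the camera images.
- foot_a: a plain pale turned wooden furniture foot standing on its wide end, 112 mm high: round, 44 mm across for the lowest 24 mm, tapering to 30 mm at 50 mm height, then a straight round neck 30 mm across up to the top; about 0.11 kg. Origin: centre of its wide underside; z runs up its axis to the neck end. There are five such long feet, all alike: some stand in sockets of the rack, the others stand loose on the table
- foot_b: a plain pale turned wooden furniture foot standing on its wide end, 112 mm high: round, 44 mm across for the lowest 24 mm, tapering to 30 mm at 50 mm height, then a straight round neck 30 mm across up to the top; about 0.11 kg. Origin: centre of its wide underside; z runs up its axis to the neck end. There are five such long feet, all alike: some stand in sockets of the rack, the others stand loose on the table
- foot_c: a plain pale turned wooden furniture foot standing on its wide end, 112 mm high: round, 44 mm across for the lowest 24 mm, tapering to 30 mm at 50 mm height, then a straight round neck 30 mm across up to the top; about 0.11 kg. Origin: centre of its wide underside; z runs up its axis to the neck end. There are five such long feet, all alike: some stand in sockets of the rack, the others stand loose on the table
- foot_d: a plain pale turned wooden furniture foot standing on its wide end, 112 mm high: round, 44 mm across for the lowest 24 mm, tapering to 30 mm at 50 mm height, then a straight round neck 30 mm across up to the top; about 0.11 kg. Origin: centre of its wide underside; z runs up its axis to the neck end. There are five such long feet, all alike: some stand in sockets of the rack, the others stand loose on the table
- foot_e: a plain pale turned wooden furniture foot standing on its wide end, 112 mm high: round, 44 mm across for the lowest 24 mm, tapering to 30 mm at 50 mm height, then a straight round neck 30 mm across up to the top; about 0.11 kg. Origin: centre of its wide underside; z runs up its axis to the neck end. There are five such long feet, all alike: some stand in sockets of the rack, the others stand loose on the table
- short_foot: the one short foot: as the long feet in every way (same material, same 44 mm base, 30 mm neck from 50 mm height up), but only 88 mm high; about 0.09 kg; stands in one of the sockets. Origin: centre of its wide underside; z runs up its axis to the neck end
- short_foot_top (a point): centre of the short foot's narrow top, 88 mm from its origin along its axis
- socket_1: one of six square brown wooden blocks, 83 x 83 x 28 mm, side by side on the rack's board (two rows of three, 87 mm apart), fixed; a round hole 50 mm across with a 3 mm bevelled mouth, 20 mm deep, open above, holds a foot by its wide end. Origin: centre of its underside, which lies 12 mm above the table; z up; the hole's floor is 8 mm and its mouth 28 mm above the origin. Which sockets are empty has to be found out
- socket_2: one of six square brown wooden blocks, 83 x 83 x 28 mm, side by side on the rack's board (two rows of three, 87 mm apart), fixed; a round hole 50 mm across with a 3 mm bevelled mouth, 20 mm deep, open above, holds a foot by its wide end. Origin: centre of its underside, which lies 12 mm above the table; z up; the hole's floor is 8 mm and its mouth 28 mm above the origin. Which sockets are empty has to be found out
- socket_3: one of six square brown wooden blocks, 83 x 83 x 28 mm, side by side on the rack's board (two rows of three, 87 mm apart), fixed; a round hole 50 mm across with a 3 mm bevelled mouth, 20 mm deep, open above, holds a foot by its wide end. Origin: centre of its underside, which lies 12 mm above the table; z up; the hole's floor is 8 mm and its mouth 28 mm above the origin. Which sockets are empty has to be found out
- socket_4: one of six square brown wooden blocks, 83 x 83 x 28 mm, side by side on the rack's board (two rows of three, 87 mm apart), fixed; a round hole 50 mm across with a 3 mm bevelled mouth, 20 mm deep, open above, holds a foot by its wide end. Origin: centre of its underside, which lies 12 mm above the table; z up; the hole's floor is 8 mm and its mouth 28 mm above the origin. Which sockets are empty has to be found out
- socket_5: one of six square brown wooden blocks, 83 x 83 x 28 mm, side by side on the rack's board (two rows of three, 87 mm apart), fixed; a round hole 50 mm across with a 3 mm bevelled mouth, 20 mm deep, open above, holds a foot by its wide end. Origin: centre of its underside, which lies 12 mm above the table; z up; the hole's floor is 8 mm and its mouth 28 mm above the origin. Which sockets are empty has to be found out
- socket_6: one of six square brown wooden blocks, 83 x 83 x 28 mm, side by side on the rack's board (two rows of three, 87 mm apart), fixed; a round hole 50 mm across with a 3 mm bevelled mouth, 20 mm deep, open above, holds a foot by its wide end. Origin: centre of its underside, which lies 12 mm above the table; z up; the hole's floor is 8 mm and its mouth 28 mm above the origin. Which sockets are empty has to be found out
- camera_head: the inspection camera's head: a black barrel 46 mm across with a white ring 54 mm across around it and an aluminium housing behind, fixed on a low steel stand on the table. Origin: centre of the lens at the barrel's front, 100 mm above the table; its z axis is the direction of view, leaning 20 degrees from vertical, upwards and roughly back towards the robot; its y axis is level
- camera_stand: the camera's fixed stand, a base 130 x 100 x 16 mm with a post behind the head up to 88 mm high. Origin: on the table plumb below the lens; its -x is the horizontal direction in which the head leans and looks
- bun_foot: bystander, loose: a squat bulging wooden foot, 66 mm across and 48 mm high, too wide for the sockets
- tack_jar: bystander, loose: a glass jar with a steel cap, 52 mm across, 62 mm high
- tack_hammer: bystander, loose: a hammer lying flat, 220 mm long
- screwdriver: bystander, loose: a screwdriver lying flat
- glue_bottle: bystander, loose: a white plastic bottle, 60 mm across, 150 mm high
- brass_ring: bystander, loose: a brass ring lying flat, 68 mm across, 16 mm high
- chalk_block: bystander, loose: a flat block of tailor's chalk, 50 x 30 x 12 mm
Things that resemble listed ones, but are neither listed nor needed, are in the scene too. What is shaped like the short_foot but black or yellow is not meant. Leave any blue look-alike of the foot_e alone.

How it is judged:
By the outcome, as a careful person would: the job done as asked, in the order asked, and still so for the second after the job is handed in, while the arm keeps its last pose, push and grip.
It also fails if it takes over 62 s, if anything falls off the work surface, if the arm or the gripper's body presses on something with over 40 N, if the wrist force passes 120 N, or if a joint passes its speed limit or range.

### The arm

A 7-joint arm with a two-finger parallel gripper is mounted at the origin on the work surface. World frame = base frame: x ahead of the robot, y to its left, z up, the work surface at z = 0. Lengths are in m, angles in rad, forces in N, time in s.
With the tool pointing down it reaches from about 0.4 to 0.85 m from the base axis. Payload 10.4 kg.
Tool frame: the origin (TCP) lies on the centre line of the jaws, within the pads' length; the fingertips stand 14 mm ahead of it and the grasp point (between the pads) lies 5 mm behind it (manip.tip_reach is the distance from the TCP to the fingertips, in m); z points along the fingers, y is the line along which they close (so a half turn about z gives the same grasp; the last joint's range is limited). The gripper opens to 85 mm and grips with 20 to 120 N. Pads are 22 mm wide; open, the fingers measure 114 mm over their backs; the gripper's body (76 mm by 85 mm) begins 54 mm behind the grasp point. The pads swing forward as they close: fully open they stand 13 mm farther back than shut.
Start: joints at [1.198, 0.332, -0.065, 1.46, 0.022, 1.35, -0.088], TCP at [0.214, -0.587, 0.245] pointing down, gripper open.
Joint ranges: [-2.6, 2.6], [-0.5, 2.12], [-1.47, 1.34], [0.16, 2.42], [-1.27, 4.41], [0.06, 2.06], [-2.6, 2.6]. Speed limits (rad/s): [2.22, 2.22, 2.79, 2.79, 3.14, 3.14, 3.14].

### API

Orientations are given as a unit quaternion [x, y, z, w].
In Python, from workcell import manip gives the robot as it stands.
- The arm moves only by the shell command python3 -m pendant 'ROWS' [FORCE]. ROWS is JSON, a list of rows, each a list of 7 numbers: the shift along the tool's x, y, z in units of 50 mm (1.0 is 50 mm), then the turn, a rotation vector about the tool's x, y, z in units of 8 degrees (1.0 is 8 degrees), then the opening, from -1 (shut) to 1 (fully open), so that 0 is half open. In form: [[dx, dy, dz, ax, ay, az, jaw], ...]. A call has exactly 10 rows; each row is the pose to reach, as a shift and turn from the pose commanded when the call began, along the tool's axes at that moment; what a row does not reach only later rows make up. A row lasts 1/8 s, in which the tool goes at most 62.5 mm and 10.7 degrees, less where a joint would pass 70% of its speed; a pose out of reach is approached as far as the arm can. A call with a gripper value outside its range is refused whole. The fingers move at their own pace and stop on an object; FORCE is the grip in N (left out, the last holds). Time passes only in rows, so rows that repeat a pose let the fingers close, or fill a call up. It gives the time, the measured TCP pose, the force, the opening and the grip force at its end, in the units of the state.
- manip.get_obs(): the state, without advancing time (a new reading comes with each control period).
- manip.camera(name): name is "side" or "top"; returns (picture, depth): 480x640x3 uint8, red, green, blue; 480x640 float32, m along the optical axis (not along the pixel's ray), 0 where there is no reading.
- manip.get_calibration(name): a dict with "fx", "fy", "cx", "cy" (pixels), "xyz" and "orientation" of the camera in the world. Camera axes: x right, y up, looking along -z (the intrinsics and any distortion apply to the point x, -y, -z); pixel columns grow to the right and rows downward; lengths in m; the calibration is good to about 2 mm. A picture is of the moment at which its call begins. get_calibration takes no time and is no camera call.
- manip.hand_in(): hands the job in; it is judged then, once.
Trained networks look in the newest picture that a camera, given by its name, has taken for a name from the list of things; names that differ only in an ending like _2 or _b are one class to them, and where a whole thing is asked for, a point or a joint stands for the part that bears it (a point fixed in the world has none). Each returns a list of dicts, best first, with "p" (0 to 1); they miss things now and then, are a little off and sometimes report something else, mostly with a low value. They report only what shows in the picture. A call takes as long as a camera call. They do not tell look-alikes from the thing itself.
- manip.find_in(thing, camera): "box" ([left, top, right, bottom] in pixels, round what is visible of it).
- manip.trace(thing, camera): "pixels" (480x640 bool, what is visible of it) and "box" ([left, top, right, bottom] in pixels, round what is visible of it).
- manip.tip_of(thing, camera): "pixel" ([column, row] in pixels: a listed point, or the origin of a listed thing).
The state is a dict: "clock": time; "joint_pos": joint angles; "joint_velocities": joint speeds; "tau": joint torques, N m; "position": TCP position; "ee_rot": TCP orientation; "ft_force": force on the tool from outside, world axes, zero at the start; "torque": the same for the moment, N m; "grip_width": opening from 0.0 (shut) to 1.0 (fully open); "grasp_force": force on a finger pad.
Only numpy, scipy, OpenCV 4.12 (cv2) and the standard library are available. Lean on these libraries where they do the work, as an engineer would, in place of code of your own. Each camera call takes 0.05 s, during which the arm holds its last target. There are 200 camera calls.

## Working session

There is one attempt and no reset: what is moved stays moved. The work goes in short steps, Python scripts to look and compute and a shell command to move; the robot and the scene stay as the last step left them, time stands still between calls to the robot, and variables do not carry over. Pictures are saved under pics/ and viewed, at most 10 in all, crops included, and the job is handed in when it is done.

```bash
ls; mkdir -p pics
cat > h.py <<'E'
import numpy as np, cv2
from scipy.spatial.transform import Rotation as R
from workcell import manip
def cloud(cam):
    im,d=manip.camera(cam); c=manip.get_calibration(cam)
    v,u=np.mgrid[0:480,0:640]
    P=np.stack([(u-c['cx'])/c['fx']*d,-(v-c['cy'])/c['fy']*d,-d],-1)
    W=P@R.from_quat(c['orientation']).as_matrix().T+np.array(c['xyz'])
    W[d==0]=np.nan
    return im,d,W
def save(n,im): cv2.imwrite('pics/'+n,cv2.cvtColor(im,cv2.COLOR_RGB2BGR))
E
python3 - <<'E'
from h import *
for cam in ['top','side']:
    im,d,W=cloud(cam); save(cam+'0.png',im); np.savez(cam+'0.npz',im=im,d=d,W=W)
    print(cam,manip.get_calibration(cam))
    for t in ['foot_a','short_foot','socket_1','camera_head','camera_stand','glue_bottle']:
        for r in manip.trace(t,cam)[:9]:
            m=r['pixels']&(d>0); w=W[m]
            if len(w)<5: continue
            hi=w[w[:,2]>w[:,2].max()-.006]
            print(t,round(r['p'],2),np.round(r['box']).astype(int).tolist(),'med',np.nanmedian(w,0).round(3),'zmax',w[:,2].max().round(3),'topc',hi.mean(0).round(3),len(hi))
print(manip.get_obs())
E
```

```text
pics
top {'fx': 466.9431972684958, 'fy': 466.9431972684958, 'cx': 316.6562006777128, 'cy': 238.9188556423973, 'xyz': array([ 0.44537891, -0.01347093,  1.19900505]), 'orientation': array([ 0.02459667, -0.04211928, -0.69608467,  0.71630099])}
foot_a 0.9 [218, 213, 243, 231] med [0.584 0.164 0.099] zmax 0.137 topc [0.589 0.17  0.133] 76
foot_a 0.75 [371, 274, 397, 290] med [ 0.455 -0.203  0.081] zmax 0.115 topc [ 0.456 -0.211  0.112] 97
foot_a 0.72 [354, 164, 396, 220] med [ 0.675 -0.175  0.018] zmax 0.111 topc [ 0.68  -0.183  0.106] 67
foot_a 0.62 [180, 205, 211, 225] med [0.599 0.249 0.092] zmax 0.137 topc [0.603 0.257 0.133] 91
foot_a 0.49 [334, 299, 354, 312] med [ 0.395 -0.104  0.101] zmax 0.116 topc [ 0.392 -0.109  0.112] 96
short_foot 0.65 [221, 296, 242, 316] med [0.384 0.158 0.063] zmax 0.093 topc [0.381 0.164 0.089] 69
short_foot 0.58 [219, 213, 243, 232] med [0.585 0.164 0.09 ] zmax 0.138 topc [0.59  0.17  0.134] 54
short_foot 0.52 [256, 307, 278, 327] med [0.37  0.074 0.08 ] zmax 0.092 topc [0.367 0.078 0.089] 90
short_foot 0.48 [250, 256, 268, 272] med [0.488 0.094 0.1  ] z
[... 3632 characters left out ...]
'joint_pos': array([ 1.19838334,  0.3321871 , -0.06471637,  1.46009503,  0.02161483,
        1.34990007, -0.08846101]), 'joint_velocities': array([-0.00035123, -0.00120481,  0.00014509, -0.00015465,  0.00025454,
        0.00101327, -0.00104002]), 'tau': array([ 4.56158205e-04, -6.25085235e+01,  4.93022637e-02, -3.91767240e+01,
        1.63975469e-02,  1.73698430e-03,  3.06976098e-06]), 'position': array([ 0.21423055, -0.58716087,  0.24534801]), 'ee_rot': array([9.84737519e-01, 1.74046016e-01, 1.45261117e-05, 5.09182984e-05]), 'ft_force': array([ 0.46718271,  0.6292984 , -0.65253841]), 'torque': array([0.06091175, 0.00852613, 0.00172305]), 'grasp_force': 0.0, 'grip_width': 0.9989876270887323}
```

View pics/top0.png

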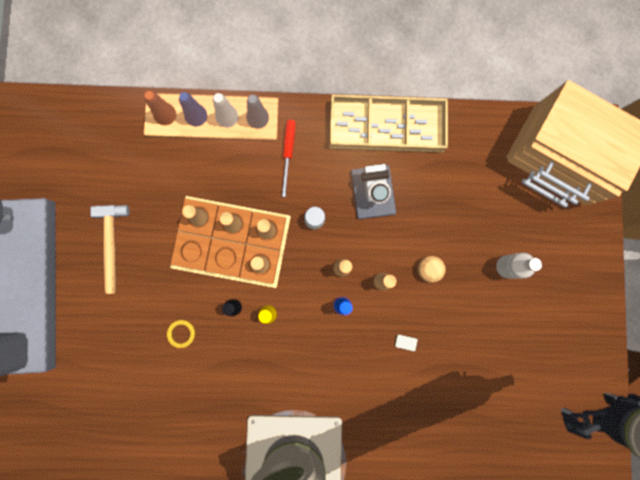

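View pics/side0.png

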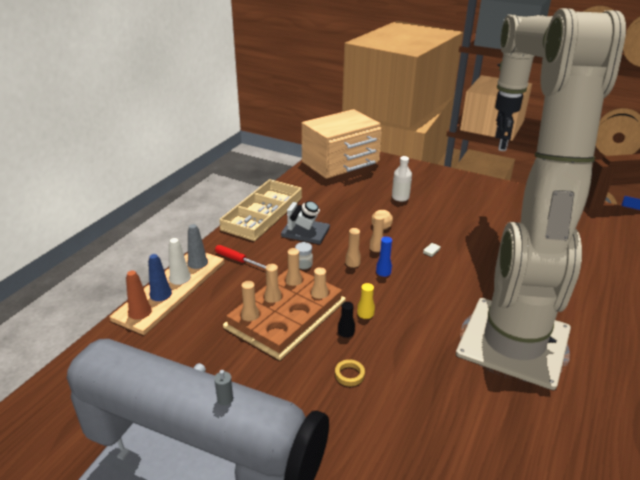

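Top view: the loose long feet are at about pixels (343,268) and (386,282). Blue, black and yellow look-alikes are at (344,307), (232,308) and (267,316). The rack has a short foot at (258,265) and empty sockets at (192,250) and (226,258). The inspection camera is at (378,192). The side view agrees with this. Next I fit these precisely.

```bash
cat >> h.py <<'E'
from scipy.optimize import least_squares
def neck(W,c,z0,z1,r=.015):
    w=W.reshape(-1,3); w=w[~np.isnan(w[:,0])]
    w=w[(w[:,2]>z0)&(w[:,2]<z1)&(np.hypot(*(w[:,:2]-c).T)<.03)]
    s=least_squares(lambda p:np.hypot(*(w[:,:2]-p).T)-r,c,loss='soft_l1',f_scale=.002)
    return s.x.round(4),len(w),round(float(np.sqrt(np.mean(s.fun**2))),4)
def disc(W,c,z0,z1):
    w=W.reshape(-1,3); w=w[~np.isnan(w[:,0])]
    w=w[(w[:,2]>z0)&(w[:,2]<z1)&(np.hypot(*(w[:,:2]-c).T)<.025)]
    return cv2.minEnclosingCircle((w[:,:2]*1000).astype(np.float32)),w.mean(0).round(4),len(w)
def toworld(cam,uv,z):
    c=manip.get_calibration(cam); M=R.from_quat(c['orientation']).as_matrix()
    d=M@np.array([(uv[0]-c['cx'])/c['fx'],-(uv[1]-c['cy'])/c['fy'],-1]); o=np.array(c['xyz'])
    return o+d*(z-o[2])/d[2]
E
python3 - <<'E'
from h import *
Ws={c:np.load(c+'0.npz')['W'] for c in('top','side')}
for n,c,b in [('L1',(.487,-.107),0),('L2',(.455,-.21),0),('short',(.489,.1),.02),('r1',(.602,.257),.02),('r2',(.588,.171),.02),('r3',(.575,.086),.02)]:
    for k,W in Ws.items():
        t=.112 if n!='short' else .088
        print(n,k,neck(W,np.array(c),b+.052,b+t-.006),disc(W,np.array(c),b+t-.005,b+t+.008))
# rack rectangle
for k,W in Ws.items():
    w=W.reshape(-1,3); w=w[~np.isnan(w[:,0])]
    w=w[(w[:,2]>.036)&(w[:,2]<.045)&(w[:,0]>.42)&(w[:,0]<.68)&(w[:,1]>.02)&(w[:,1]<.34)]
    print('rack',k,cv2.minAreaRect((w[:,:2]*1000).astype(np.float32)),len(w))
    for c in [(.505,.185),(.517,.271)]:
        m=(W[...,2]<.03)&(np.hypot(W[...,0]-c[0],W[...,1]-c[1])<.032)
        print(' hole floor',k,W[m].mean(0).round(4),m.sum(),np.median(W[m][:,2]))
# camera
for k,W in Ws.items():
    w=W.reshape(-1,3); w=w[~np.isnan(w[:,0])]
    w=w[(np.abs(w[:,0]-.675)<.09)&(np.abs(w[:,1]+.18)<.08)]
    b=w[(w[:,2]>.010)&(w[:,2]<.02)]
    print('base',k,cv2.minAreaRect((b[:,:2]*1000).astype(np.float32)),len(b))
    manip.camera(k)
    for r in manip.tip_of('camera_head',k)[:2]+[]: print('tip',k,r['p'],r['pixel'],toworld(k,r['pixel'],.1))
    for t in ('socket_1',):
        for r in manip.tip_of(t,k)[:6]: print(t,round(r['p'],2),toworld(k,r['pixel'],.012).round(4))
    for t in ('foot_a','short_foot'):
        for r in manip.tip_of(t,k)[:6]: print(t,round(r['p'],2),toworld(k,r['pixel'],0).round(4))
W=Ws['top'];im=np.load('top0.npz')['im']
print((W[176:208:2,362:394:2,2]*1000).round())
big=cv2.resize(im[155:225,345:405],None,fx=8,fy=8,interpolation=cv2.INTER_CUBIC); save('cam.png',big)
E
```

```text
L1 top (array([ 0.4883, -0.1072]), 21, 0.0002) (((487.9005126953125, -106.87936401367188), 14.669888496398926), array([ 0.4881, -0.107 ,  0.1117]), 123)
L1 side (array([ 0.4888, -0.1084]), 164, 0.0023) (((487.2109069824219, -107.47042083740234), 18.076871871948242), array([ 0.4871, -0.1047,  0.1123]), 62)
L2 top (array([ 0.4568, -0.2112]), 46, 0.0024) (((456.4766540527344, -210.33154296875), 14.663010597229004), array([ 0.4564, -0.2104,  0.111 ]), 124)
L2 side (array([ 0.4571, -0.2122]), 150, 0.0026) (((455.3953552246094, -210.66162109375), 19.5775203704834), array([ 0.4551, -0.2078,  0.1119]), 61)
short top (array([0.4902, 0.0996]), 14, 0.0002) (((490.0203552246094, 99.0347671508789), 14.669280052185059), array([0.4898, 0.0988, 0.1079]), 126)
short side (array([0.4901, 0.0976]), 107, 0.002) (((490.8124084472656, 98.14509582519531), 18.391765594482422), array([0.4885, 0.1005, 0.1078]), 83)
r1 top (array([0.6036, 0.2577]), 76, 0.0006) (((602.8547973632812, 256.534912109375), 14.872493743896484), array([0.6026, 0.2562, 0.1321]), 134)
r1 side (array([0.6037, 0.2556]), 218, 0.0019) (((60
[... 3435 characters left out ...]
. 103.
   16.  13.]
 [ 17.  16.  47.  91.  97. 102. 102.  99. 104.  97.  98.  98. 100.  99.
   88.  15.]
 [ 18.  15.  48.  85.  93.  97. 102. 102. 102.  99.  96.  99.  99.  98.
   14.  17.]
 [ 16.  11.  43.  66.  93.  95.  97. 101.  95.  99.  99.  98.  96.  91.
   17.  14.]
 [ 20.  17.  38.  58.  87.  92.  96.  98.  97.  97.  97.  96.  92.  19.
   15.  14.]
 [ 15.  17.  11.  55.  56.  91.  90.  92.  92.  92.  93.  85.  11.  17.
   18.  17.]
 [ 17.  12.  14.  12.  15.  16.  16.  86.  83.  82.  13.  17.  15.  16.
   18.  16.]
 [ 14.  17.  19.  14.  12.  16.  13.  15.  20.  18.  16.  16.  19.  15.
   16.  16.]
 [ 14.  15.  13.  16.  15.  15.  18.  13.  13.  15.  16.  14.  13.  17.
   15.  16.]]
```

View pics/cam.png

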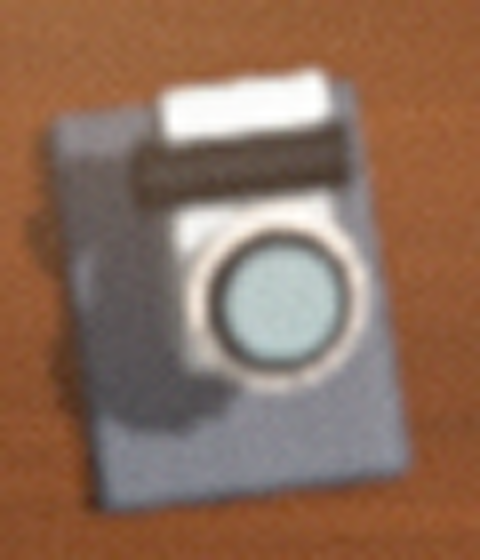

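Measured values, which match the given sizes:

| Item | Position (m) |
|---|---|
| L1 | (0.488, -0.107) |
| L2 | (0.4566, -0.211) |
| Empty sockets | (0.504, 0.1855) and (0.5177, 0.2715) |
| Short foot | (0.490, 0.0996) |
| Lens | (0.667, -0.187, 0.1), looking along (-0.3375, -0.0557, 0.9397) |

The camera crop shows the lens at pixel (380,192). The tool will work at yaw 90°, so tool x is world y and tool y is world x.

```bash
python3 -m pendant '[[0.6,-0.45,0,0,0,-1,0.4],[1.5,-1.15,0,0,0,-2.2,0.4],[2.5,-1.9,0,0,0,-3.4,0.4],[3.5,-2.65,0,0,0,-4.6,0.4],[4.5,-3.4,0,0,0,-5.8,0.4],[5.5,-4.15,0,0,0,-7,0.4],[6.4,-4.85,0,0,0,-8,0.4],[6.9,-5.25,0,0,0,-8.75,0.4],[7.13,-5.41,0,0,0,-8.75,0.4],[7.13,-5.41,0,0,0,-8.75,0.4]]' 40
```

```text
clock: 2.45
position: [0.4563, -0.2116, 0.2452]
ee_rot: [0.708, 0.707, -0.0, -0.0]
ft_force: [0.4, -0.4, 0.6]
grip_width: 0.698
grasp_force: 0.0
```

```bash
python3 -m pendant '[[0.01,0.01,0.4,0,0,0,0.4],[0.01,0.01,1.2,0,0,0,0.4],[0.01,0.01,2.1,0,0,0,0.4],[0.01,0.01,2.9,0,0,0,0.4],[0.01,0.01,3.25,0,0,0,0.4],[0.01,0.01,3.3,0,0,0,0.4],[0.01,0.01,3.3,0,0,0,-1],[0.01,0.01,3.3,0,0,0,-1],[0.01,0.01,3.3,0,0,0,-1],[0.01,0.01,3.3,0,0,0,-1]]' 40
```

```text
clock: 3.7
position: [0.4578, -0.2109, 0.0817]
ee_rot: [0.707, 0.707, 0.0, 0.001]
ft_force: [-1.4, -0.4, 6.3]
grip_width: 0.345
grasp_force: 40.8
```

```bash
python3 -m pendant '[[0,0,-0.4,0,0,0,-1],[0,0,-1.2,0,0,0,-1],[0,0,-2.1,0,0,0,-1],[0.3,0,-2.9,0,0,0,-1],[1,0.1,-3.3,0,0,0,-1],[2,0.2,-3.4,0,0,0,-1],[3.1,0.35,-3.4,0,0,0,-1],[4.2,0.5,-3.4,0,0,0,-1],[5.3,0.65,-3.4,0,0,0,-1],[6.4,0.8,-3.4,0,0,0,-1]]' 40; python3 -m pendant '[[1,0.1,0,0,0,0,-1],[2,0.25,0,0,0,0,-1],[2.7,0.35,0,0,0,0,-1],[3.1,0.4,0,0,0,0,-1],[3.25,0.42,0,0,0,0,-1],[3.25,0.42,0,0,0,0,-1],[3.25,0.42,0,0,0,0,-1],[3.25,0.42,0,0,0,0,-1],[3.25,0.42,0,0,0,0,-1],[3.25,0.42,0,0,0,0,-1]]'
python3 - <<'E'
from h import *
im,d,W=cloud('top'); o=manip.get_obs(); print(o['position'],o['ee_rot'])
im2,d2,W2=cloud('side'); save('a1.png',im2[150:400,180:480].repeat(2,0).repeat(2,1))
z=o['position'][2]
print(neck(W2,o['position'][:2],z-.03-.085+.057,z-.03)); 
w=W2.reshape(-1,3); w=w[(np.hypot(*(w[:,:2]-o['position'][:2]).T)<.03)&(w[:,2]<z-.02)&(w[:,2]>.14)]; print(w[:,2].min(),z, w[:,2].min()-z)
E
```

```text
clock: 4.95
position: [0.4967, 0.1113, 0.2509]
ee_rot: [0.707, 0.707, 0.0, 0.001]
ft_force: [0.2, -0.5, -1.1]
grip_width: 0.34
grasp_force: 40.3
clock: 6.2
position: [0.5176, 0.2719, 0.2503]
ee_rot: [0.707, 0.707, 0.0, 0.0]
ft_force: [-0.4, -0.1, -2.2]
grip_width: 0.34
grasp_force: 40.3
[0.51760543 0.27204203 0.25033464] [7.06912985e-01 7.07300519e-01 9.70026399e-07 8.56847856e-05]
(array([0.5161, 0.2742]), 213, 0.0031)
0.16737279881489386 0.25033464380070825 -0.08296184498581438
```

View pics/a1.png

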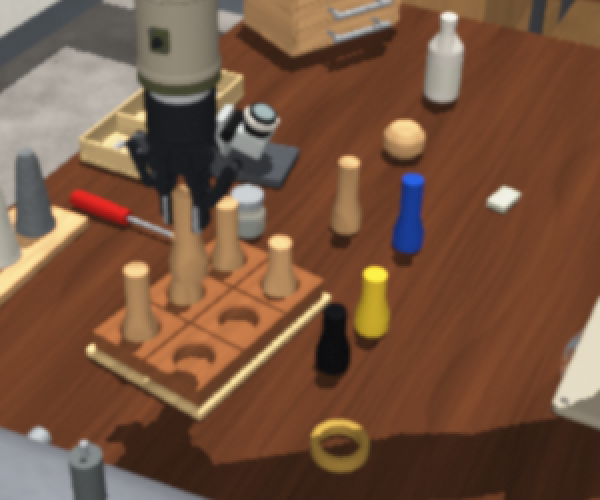

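The side crop shows the foot held upright, above the empty socket at crop pixel (195,355). Now lower it.

```bash
python3 -m pendant '[[0,0,0.4,0,0,0,-1],[0,0,1.0,0,0,0,-1],[0,0,1.5,0,0,0,-1],[0,0,1.9,0,0,0,-1],[0,0,2.2,0,0,0,-1],[0,0,2.45,0,0,0,-1],[0,0,2.7,0,0,0,-1],[0,0,2.88,0,0,0,-1],[0,0,2.95,0,0,0,-1],[0,0,2.95,0,0,0,-1]]'
```

```text
clock: 7.55
position: [0.5176, 0.2722, 0.1028]
ee_rot: [0.707, 0.707, 0.0, 0.0]
ft_force: [-0.8, 0.7, -0.6]
grip_width: 0.339
grasp_force: 40.3
```

```bash
python3 -m pendant '[[0,0,0.03,0,0,0,-1],[0,0,0.03,0,0,0,-1],[0,0,0.03,0,0,0,0.4],[0,0,0.03,0,0,0,0.4],[0,0,0.03,0,0,0,0.4],[0,0,0.03,0,0,0,0.4],[0,0,-0.3,0,0,0,0.4],[0,0,-1.1,0,0,0,0.4],[0,0,-2.1,0,0,0,0.4],[0,0,-2.9,0,0,0,0.4]]'
python3 - <<'E'
from h import *
im,d,W=cloud('side')
for z0,z1 in((.075,.1),(.1,.126)): print(neck(W,np.array((.517,.272)),z0,z1))
w=W.reshape(-1,3); w=w[np.hypot(*(w[:,:2]-[.517,.272]).T)<.02]; print('top',np.nanmax(w[w[:,2]<.16][:,2]))
E
```

```text
clock: 8.8
position: [0.5176, 0.2726, 0.2511]
ee_rot: [0.707, 0.708, 0.001, 0.0]
ft_force: [-0.1, 1.1, 0.4]
grip_width: 0.703
grasp_force: 0.0
(array([0.5184, 0.2712]), 99, 0.0014)
(array([0.5184, 0.2707]), 108, 0.0017)
top 0.13681922848213623
```

```bash
python3 -m pendant '[[-0.4,0,0,0,0,0,0.4],[-1.3,-0.1,0,0,0,0,0.4],[-2.4,-0.2,0,0,0,0,0.4],[-3.5,-0.3,0,0,0,0,0.4],[-4.6,-0.4,0,0,0,0,0.4],[-5.7,-0.45,0,0,0,0,0.4],[-6.7,-0.5,0,0,0,0,0.4],[-7.3,-0.57,0,0,0,0,0.4],[-7.58,-0.59,0,0,0,0,0.4],[-7.58,-0.59,0,0,0,0,0.4]]'
```

```text
clock: 10.1
position: [0.4885, -0.1067, 0.2482]
ee_rot: [0.707, 0.707, 0.0, 0.0]
ft_force: [0.2, 0.4, -0.6]
grip_width: 0.701
grasp_force: 0.0
```

```bash
python3 -m pendant '[[0,0,0.4,0,0,0,0.4],[0,0,1.2,0,0,0,0.4],[0,0,2.1,0,0,0,0.4],[0,0,2.9,0,0,0,0.4],[0,0,3.3,0,0,0,0.4],[0,0,3.36,0,0,0,0.4],[0,0,3.36,0,0,0,-1],[0,0,3.36,0,0,0,-1],[0,0,3.36,0,0,0,-1],[0,0,3.36,0,0,0,-1]]'; python3 -m pendant '[[0,0,-0.4,0,0,0,-1],[0,0,-1.2,0,0,0,-1],[0,0,-2.1,0,0,0,-1],[0.3,0,-2.9,0,0,0,-1],[1,0.05,-3.3,0,0,0,-1],[2,0.1,-3.4,0,0,0,-1],[3.1,0.15,-3.4,0,0,0,-1],[4.2,0.22,-3.4,0,0,0,-1],[5.2,0.3,-3.4,0,0,0,-1],[5.85,0.31,-3.4,0,0,0,-1]]'
```

```text
clock: 11.35
position: [0.489, -0.1069, 0.0807]
ee_rot: [0.707, 0.707, 0.0, 0.001]
ft_force: [-0.6, 0.8, 6.4]
grip_width: 0.334
grasp_force: 41.6
clock: 12.6
position: [0.5032, 0.1881, 0.2499]
ee_rot: [0.706, 0.708, 0.0, -0.0]
ft_force: [-1.1, -0.9, -0.5]
grip_width: 0.341
grasp_force: 41.0
```

```bash
python3 -m pendant '[[0,0,0,0,0,0,-1],[0,0,0.4,0,0,0,-1],[0,0,1.0,0,0,0,-1],[0,0,1.6,0,0,0,-1],[0,0,2.1,0,0,0,-1],[0,0,2.4,0,0,0,-1],[0,0,2.6,0,0,0,-1],[0,0,2.8,0,0,0,-1],[0,0,2.92,0,0,0,-1],[0,0,2.97,0,0,0,-1]]'
```

```text
clock: 13.85
position: [0.5037, 0.1857, 0.1012]
ee_rot: [0.707, 0.707, 0.0, 0.0]
ft_force: [-0.2, 0.3, 0.2]
grip_width: 0.336
grasp_force: 41.0
```

```bash
python3 -m pendant '[[0,0,0.02,0,0,0,-1],[0,0,0.02,0,0,0,-1],[0,0,0.02,0,0,0,0.4],[0,0,0.02,0,0,0,0.4],[0,0,0.02,0,0,0,0.4],[0,0,0.02,0,0,0,0.4],[0,0,-0.3,0,0,0,0.4],[0,0,-1.1,0,0,0,0.4],[0,0,-1.8,0,0,0,0.4],[-0.3,0,-2,0,0,0,0.4]]'; python3 -m pendant '[[-0.4,-0.1,0,0,0,0,0.4],[-1,-0.2,0,0,0,0,0.4],[-1.35,-0.25,0,0,0,0,0.4],[-1.42,-0.28,0,0,0,0,0.4],[-1.42,-0.28,0,0,0,0,0.4],[-1.42,-0.28,0,0,0,0,0.4],[-1.42,-0.28,0,0,0,0,0.4],[-1.42,-0.28,0,0,0,0,0.4],[-1.42,-0.28,0,0,0,0,0.4],[-1.42,-0.28,0,0,0,0,0.4]]'
python3 - <<'E'
from h import *
im,d,W=cloud('side'); save('b1.png',im[150:400,180:480].repeat(2,0).repeat(2,1))
for c in((.504,.186),(.518,.272)):
    print(neck(W,np.array(c),.075,.1),neck(W,np.array(c),.1,.126))
    w=W.reshape(-1,3); w=w[np.hypot(*(w[:,:2]-c).T)<.02]; print('top',np.nanmax(w[w[:,2]<.155][:,2]))
print(manip.get_obs()['position'],neck(W,np.array((.49,.0996)),.072,.102))
E
```

```text
clock: 15.1
position: [0.5043, 0.1724, 0.2049]
ee_rot: [0.706, 0.708, 0.002, 0.001]
ft_force: [-0.3, -0.5, -0.6]
grip_width: 0.701
grasp_force: 0.0
clock: 16.35
position: [0.4897, 0.0997, 0.2013]
ee_rot: [0.707, 0.707, -0.0, 0.0]
ft_force: [-0.7, -0.8, 0.7]
grip_width: 0.701
grasp_force: 0.0
(array([0.5048, 0.1836]), 95, 0.002) (array([0.5053, 0.1836]), 97, 0.0017)
top 0.13784640812225557
(array([0.5188, 0.2708]), 104, 0.0016) (array([0.5184, 0.2709]), 110, 0.0016)
top 0.13728166653631335
[0.48969707 0.09967688 0.20128721] (array([0.4909, 0.0978]), 107, 0.0023)
```

View pics/b1.png

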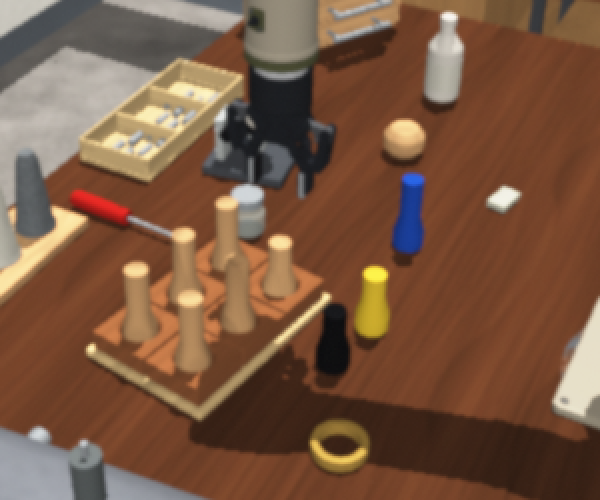

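All six sockets are filled and both new feet are fully down, with tops level with the others. Next is the short foot.

```bash
python3 -m pendant '[[0,0.01,0.4,0,0,0,0.4],[0,0.01,1.0,0,0,0,0.4],[0,0.01,1.6,0,0,0,0.4],[0,0.01,2.1,0,0,0,0.4],[0,0.01,2.28,0,0,0,0.4],[0,0.01,2.28,0,0,0,0.4],[0,0.01,2.28,0,0,0,-1],[0,0.01,2.28,0,0,0,-1],[0,0.01,2.28,0,0,0,-1],[0,0.01,2.28,0,0,0,-1]]' 50; python3 -m pendant '[[0,0,-0.2,0,0,0,-1],[0,0,-0.5,0,0,0,-1],[0,0,-1,0,0,0,-1],[0,0,-1.8,0,0,0,-1],[0,0,-2.6,0,0,0,-1],[0,0,-3.2,0,0,0,-1],[-0.2,0.1,-3.4,0,0,0,-1],[-0.8,0.3,-3.4,0,0,0,-1],[-1.6,0.6,-3.4,0,0,0,-1],[-2.4,0.9,-3.4,0,0,0,-1]]'
```

```text
clock: 17.65
position: [0.4909, 0.0998, 0.0882]
ee_rot: [0.707, 0.707, 0.001, 0.001]
ft_force: [-0.2, -0.4, 6.6]
grip_width: 0.339
grasp_force: 49.2
clock: 18.9
position: [0.5353, -0.0224, 0.2568]
ee_rot: [0.707, 0.707, -0.0, -0.0]
ft_force: [-0.2, 0.9, 0.1]
grip_width: 0.335
grasp_force: 49.4
```

```bash
python3 -m pendant '[[-0.6,0.25,0,-0.3,0.05,0,-1],[-1.3,0.55,0,-0.7,0.1,0,-1],[-2,0.85,0,-1.1,0.2,0,-1],[-2.7,1.15,0,-1.5,0.25,0,-1],[-3.2,1.4,0,-1.9,0.3,0,-1],[-3.45,1.5,0,-2.2,0.36,0,-1],[-3.52,1.51,0,-2.4,0.4,0,-1],[-3.52,1.51,0,-2.47,0.41,0,-1],[-3.52,1.51,0,-2.47,0.41,0,-1],[-3.52,1.51,0,-2.47,0.41,0,-1]]'
cat > chk.py <<'E'
from h import *
import sys
o=manip.get_obs(); p=o['position']; tz=R.from_quat(o['ee_rot']).as_matrix()[:,2]
L=np.array([.667,-.187,.1]); zc=np.array([-.3375,-.0557,.9397])
print(o['clock'],p.round(4),'axis err deg',np.degrees(np.arccos(np.clip(-tz@zc,-1,1))))
org=p+tz*.067; v=org-L; print('from lens: along',v@zc,'lateral',(v-(v@zc)*zc).round(4))
for k in('top','side'):
    im,d,W=cloud(k); save(k+sys.argv[1]+'.png',im)
    w=W.reshape(-1,3); w=w[~np.isnan(w[:,0])]
    a=(w-p)@tz; r=np.linalg.norm((w-p)-a[:,None]*tz,axis=1)
    s=w[(r<.03)&(a>.017)&(a<.085)]; print(k,len(s),'a max',((s-p)@tz).max().round(4))
    # fit axis of base cylinder r=22 (lowest 24 mm), and neck r=15
    def rad(a): return np.interp(a,[.017,.043,.1],[.015,.022,.022])
    def res(q):
        t=tz+np.array([q[2],q[3],0]); t/=np.linalg.norm(t); o_=p+np.array([q[0],q[1],0]); e=s-o_; b=e@t
        return np.linalg.norm(e-b[:,None]*t,axis=1)-rad(b)
    q=least_squares(res,np.zeros(4),loss='soft_l1',f_scale=.002)
    print(' offset',q.x[:2].round(4),'tilt deg',np.degrees(q.x[2:]).round(2),'rms',np.sqrt(np.mean(q.fun**2)).round(4))
E
python3 chk.py f1
python3 - <<'E'
import cv2
a=cv2.imread('pics/sidef1.png')[170:300,240:420]; cv2.imwrite('pics/f1c.png',cv2.resize(a,None,fx=4,fy=4,interpolation=cv2.INTER_CUBIC))
E
```

```text
clock: 20.15
position: [0.611, -0.1955, 0.2575]
ee_rot: [0.696, 0.697, 0.141, 0.101]
ft_force: [0.4, 0.3, -0.3]
grip_width: 0.338
grasp_force: 49.5
20.15 [ 0.611  -0.1955  0.2575] axis err deg 0.0
from lens: along 0.1003647611121273 lateral [0.0005 0.0009 0.0002]
top 161 a max 0.0684
 offset [ 0.0013 -0.0018] tilt deg [-1.18  1.05] rms 0.0008
side 227 a max 0.0687
 offset [ 0.0008 -0.0016] tilt deg [ 0.55 -0.96] rms 0.0028
```

View pics/f1c.png

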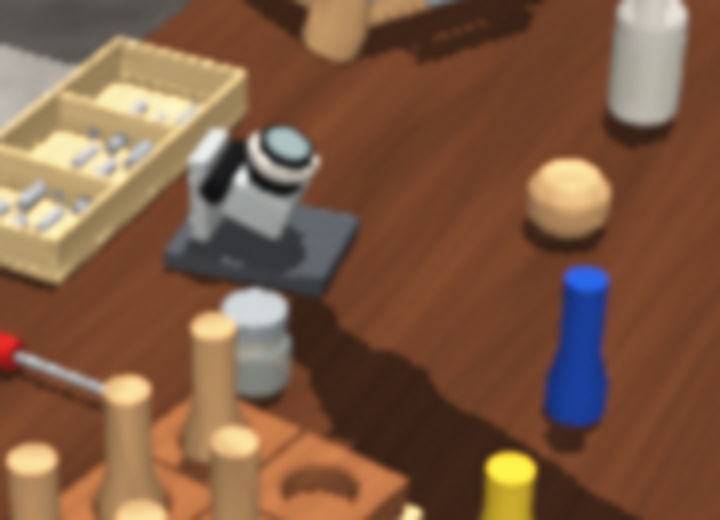

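The side crop shows the foot's wide end at about crop pixel (335,50), on the lens axis, with the lens at (287,143). I'll cross-check the lens centre from the unobstructed first depth images before handing in.

Run:
```python
from h import *
L=np.array([.667,-.187,.1]); zc=np.array([-.3375,-.0557,.9397]); zc/=np.linalg.norm(zc)
ex=np.cross([0,0,1],zc); ex/=np.linalg.norm(ex); ey=np.cross(zc,ex)
for k in('top','side'):
    W=np.load(k+'0.npz')['W']; w=W.reshape(-1,3); w=w[~np.isnan(w[:,0])]-L
    h=w@zc; q=np.stack([w@ex,w@ey],1); m=(np.hypot(*q.T)<.036)&(h>-.009)&(h<.012)
    c,r=cv2.minEnclosingCircle((q[m]*1000).astype(np.float32))
    A=np.c_[q[m],np.ones(m.sum())]; f=np.linalg.lstsq(A,h[m],rcond=None)[0]
    print(k,m.sum(),'circle',c,r,'mean',(q[m].mean(0)*1000).round(1),'h med',np.median(h[m]),'slope deg',np.degrees(f[:2]).round(1),f[2].round(4))
print(ex,ey)
for k,px in(('top',(380.2,192.1)),('side',(311.75,205.75))):
    print(k,[toworld(k,px,z).round(4) for z in(.097,.1,.103)])
o=manip.get_obs();print(o['clock'],o['position'],np.abs(o['joint_velocities']).max(),o['grasp_force'])
```

```text
top 368 circle (-0.17876361310482025, 0.8993456959724426) 26.73857879638672 mean [-1.2  1.7] h med -0.0003077514593271333 slope deg [ 1.3 -2. ] -0.0009
side 160 circle (-2.738851308822632, 0.6884748339653015) 29.204824447631836 mean [-6.  -0.5] h med 0.00037069081836419316 slope deg [4.8 1.7] 0.0002
[ 0.16283436 -0.98665342  0.        ] [0.92713744 0.15301202 0.34205774]
top [array([ 0.6676, -0.1889,  0.097 ]), array([ 0.667 , -0.1885,  0.1   ]), array([ 0.6664, -0.188 ,  0.103 ])]
side [array([ 0.6675, -0.194 ,  0.097 ]), array([ 0.6651, -0.1895,  0.1   ]), array([ 0.6628, -0.1851,  0.103 ])]
20.25 [ 0.61110299 -0.19572781  0.25747706] 0.0028795998795878817 49.473041563114464
```

```bash
python3 -c "
from workcell import manip
print(manip.hand_in())"
```

```text
the job is handed in; nothing more can be done
None
```

I handed the job in at about 20 s: both loose long feet are fully down in the empty sockets and released, and the gripper is holding the short foot still with its wide end square to the lens, about 100 mm away and centred to within 1–2 mm by my measurements.

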